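# Feel a ring carrier home against its hidden stop and clamp it

### The arm

A 6-joint arm with a two-finger parallel gripper is mounted at the origin on the work surface. World frame = base frame: x ahead of the robot, y to its left, z up, the work surface at z = 0. Lengths are in mm, angles in rad, forces in N, time in s.
With the tool pointing down it reaches from about 325 to 875 mm from the base axis. Payload 4.4 kg.
Tool frame: the origin (TCP) lies on the centre line of the jaws, within the pads' length; the fingertips stand ahead of it and the grasp point (between the pads) lies 6 mm ahead of it (ctrl.tcp_to_tips is the z of the fingertips in the tool frame, in mm); z points along the fingers, y is the line along which they close (so a half turn about z gives the same grasp; the last joint's range is limited). The gripper opens to 85 mm and grips with 20 to 120 N. Pads are 22 mm wide; open, the fingers measure 114 mm over their backs; the gripper's body (76 mm by 85 mm) begins 54 mm behind the grasp point. The pads swing forward as they close: fully open they stand 13 mm farther back than shut.
Start: joints at [1.016, 0.207, 1.542, -0, 1.393, -0.15], TCP at [226.465, 528.527, 256.282] pointing down, gripper open.
Joint ranges: [-2.73, 2.73], [-0.86, 2.22], [0.23, 2.46], [-1.11, 4.25], [0.08, 2.63], [-2.82, 2.82]. Speed limits (rad/s): [2.79, 2.79, 3.14, 3.14, 3.14, 3.14].

### API

Orientations are given as a 3x3 rotation matrix whose columns are the frame's x, y, z axes.
In Python, from plant import ctrl, sensors, optics gives the robot as it stands. Calls block until the motion is done:
- ctrl.move_ptp(position, orientation): joint-space move of the TCP to a pose.
- ctrl.move_l(position, rot=None, vel=150, threshold=None): straight line of the TCP; rot=None keeps the orientation; vel is the mean speed in mm/s. With threshold (N) it stops when the force on the tool has changed by that much, and returns True; else False.
- ctrl.set_joints(angles): joint-space move.
- ctrl.gripper_to(opening, force=None): finger opening in mm; force is the grip in N (None keeps the last); returns when the fingers have stopped.
- ctrl.hold(seconds).
- ctrl.solve_ik(position, orientation): joint angles nearest the present ones, or None.
- sensors.read_state(): the state.
- optics.grab_frame(name): name is "scene" or "top"; returns (picture, depth): 480x640x3 uint8, red, green, blue; 480x640 float32, mm along the optical axis (not along the pixel's ray), 0 where there is no reading.
- optics.camera_params(name): a dict with "mtx" (3x3 intrinsics, pixels), "R" (3x3) and "t" (3): a world point X has camera coordinates R X + t. Camera axes: x right, y down, z forward; pixel columns grow to the right and rows downward; lengths in mm; the calibration is good to about 2 mm. A picture is of the moment at which its call begins. camera_params takes no time and is no camera call.
A pose or a line that the arm cannot do raises ctrl.MotionError and nothing moves.
- ctrl.finish_job(): hands the job in; it is judged then, once.
The state is a dict: "t": time; "q": joint angles; "qvel": joint speeds; "tau": joint torques, N m; "eef_pos": TCP position; "eef_rot": TCP orientation; "force": force on the tool from outside, world axes, zero at the start; "wrist_torque": the same for the moment, N m; "grip_width": finger opening in mm; "grasp_force": force on a finger pad.
Only numpy, scipy, OpenCV 4.12 (cv2) and the standard library are available. Lean on these libraries where they do the work, as an engineer would, in place of code of your own. Each camera call takes 0.05 s, during which the arm holds its last target. There are 200 camera calls.

### The job

Slide the ring carrier (the long aluminium plate with the orange tab) along its track under the blue hood until you feel it come up against the stop hidden inside; it must touch the stop, but do not shove the stop along. Then swing the steel clamp arm with the red ball over and press it down until its rubber pad sits on the carrier, and leave it clamped with the carrier still against the stop. Leave everything else on the table where it is.

Things in the scene. Friction and masses are not known exactly. Their poses are not given: they have to be found in the camera images.
- track: Fixed track: aluminium base 100 mm wide, 10 mm thick, with two steel rails (inner faces 64 mm apart, tops at z = 26 mm). Origin on the table under the middle of the blue hood's mouth; x = push direction into the hood (roughly to the robot's right), y away from the robot, z up. Base begins at x = -270 mm; the hood covers x = 0 to 170 mm, roof top at z = 66 mm, mouth is open to z = 36 mm.
- hood_mouth (a point): Middle of the hood's mouth, 32 mm above the table (height of the carrier's top); axes as track. Inside the hood, out of sight, is a steel stop block; its face is 50 to 120 mm behind the mouth, different each time. Friction holds it: it stands up to about 12 N (besides the carrier's own sliding friction) and slides deeper if pushed harder.
- carrier: Loose aluminium plate 200 x 60 x 22 mm, 0.35 to 0.7 kg, between the rails on the track's base (top at z = 32 mm), 2 mm play each side; slides with about 1 to 5 N. Origin: centre of its underside; x along it toward the hood. At its rear (x = -100 to -88 mm) stands an orange tab 12 mm thick, 44 mm wide, top 72 mm above the underside. At the start its front end is outside the hood.
- carrier_tab (a point): Centre of the rear face of the orange tab, 45 mm above the carrier's underside (55 mm above the table). Push here along the carrier's x axis. Axes as carrier.
- carrier_nose (a point): Centre of the carrier's front end face, 11 mm above its underside: the face that meets the stop. Axes as carrier.
- clamp (a joint): Angle of the clamp arm (rad) about a level hinge along the track's x. 0 = upright, grows as it swings over the track (toward the robot), 1.57 = level, pad on the carrier; range -0.3 to 1.66. Stays where left; turning takes 0.2 N m. Steel bar 20 mm wide (along the track), 12 mm thick, 105 mm long; pad 75 mm from the hinge, 17 mm proud of the side that becomes the underside.
- stop (a joint): How far (m) the hidden stop block has been shoved into the hood, along the track's x, from where it was set: 0 while it is untouched, whatever its place; it does not spring back. It must stay under 8 mm.
- clamp_hinge (a point): Centre of the arm's hinge, on the bar's centre line: x = -35, y = 75, z = 55 mm in the track's frame, on the side away from the robot. A fixed block 30 x 30 mm stands below it up to z = 43 mm. Its z axis points along the arm.
- clamp_tip (a point): Centre of the red ball (22 mm diameter) on the arm's end, 108 mm from the hinge along the arm.
- oil_bottle: Bystander: white plastic oil bottle with red cap, 52 mm diameter, 130 mm tall, standing. Origin: middle of its underside. Leave alone.
- screwdriver: Bystander: screwdriver lying flat. Origin: under its middle. Leave alone.
- ring_tray: Bystander: small loose blue open tray, 130 x 90 x 35 mm. Origin: middle of its underside. Leave alone.
- parts_cup: Bystander: aluminium cup, 72 mm diameter, 70 mm tall, standing. Origin: middle of its underside. Leave alone.
- spare_collar: Bystander: steel collar, 48 mm diameter, 16 mm tall, lying flat. Origin: middle of its underside. Leave alone.
- wrench: Bystander: wrench lying flat. Origin: under its middle. Leave alone.
Not all that is in view belongs to the job. There is more than one size of the carrier; the job needs the largest.

How it is judged:
By the outcome, as a careful person would: the job done as asked, in the order asked, and still so for the second after the job is handed in, with the robot touching nothing.
It also fails if it takes over 58 s, if anything falls off the work surface, if the arm or the gripper's body presses on something with over 40 N, if the wrist force passes 120 N, or if a joint passes its speed limit or range.

## Working session

There is one attempt and no reset: what is moved stays moved. The work goes in short steps, each a Python script; the robot and the scene stay as the last script left them, time stands still between calls to the robot, and variables do not carry over. Pictures are saved under pics/ and viewed, at most 10 in all, crops included, and the job is handed in when it is done.

```bash
ls; mkdir -p pics; python3 - <<'E'
from plant import ctrl,sensors,optics
import cv2,numpy as np
for n in("scene","top"):
    p,d=optics.grab_frame(n);cv2.imwrite(f"pics/{n}0.png",p[:,:,::-1]);np.savez(f"pics/{n}0.npz",p=p,d=d)
    c=optics.camera_params(n);print(n,c["mtx"].round(1).tolist(),(-c["R"].T@c["t"]).round(0),c["R"].round(2).tolist())
print(ctrl.tcp_to_tips,sensors.read_state()["eef_rot"])
E
```

```text
pics
scene [[543.7, 0.0, 327.3], [0.0, 543.7, 246.1], [0.0, 0.0, 1.0]] [1323. -391.  756.] [[0.45, 0.89, 0.02], [0.51, -0.24, -0.82], [-0.73, 0.38, -0.57]]
top [[462.3, 0.0, 322.1], [0.0, 462.3, 248.2], [0.0, 0.0, 1.0]] [ 329.   12. 1378.] [[-0.01, -1.0, -0.01], [-0.99, 0.01, -0.14], [0.14, 0.01, -0.99]]
25.0 [[-9.19201001e-01  3.93787101e-01 -1.11258344e-03]
 [ 3.93788535e-01  9.19199379e-01 -1.75849588e-03]
 [ 3.30213015e-04 -2.05453378e-03 -9.99997835e-01]]
```

View pics/scene0.png

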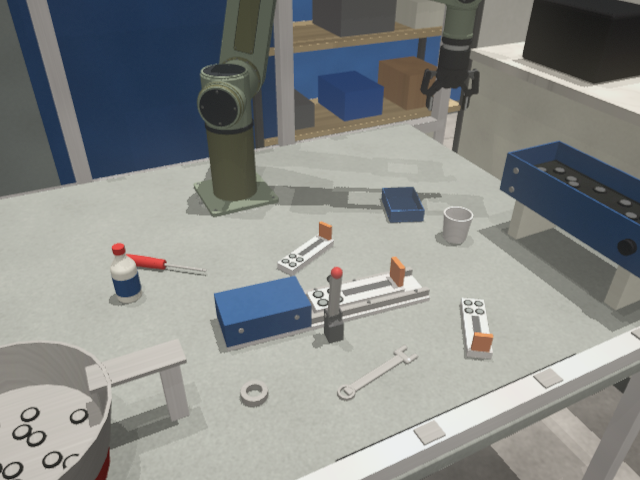

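View pics/top0.png

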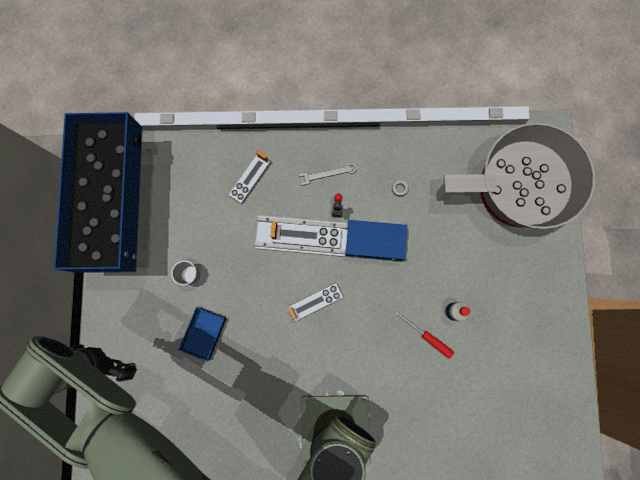

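Scene: hood at (262,310), carrier on the track (365,290) with its tab at (398,272), clamp ball at (336,272). Carrier candidates in the top view are (300,235) on the track between the rails, (250,177) loose, and (316,301) loose. The one on the track is the longest and sits between the rails, so it fits. I'll confirm that with a crop and measure.

```bash
cat > h.py <<'E'
import numpy as np,cv2
from plant import ctrl,sensors,optics
def ray(n,uv):
    c=optics.camera_params(n);R=c["R"];o=-R.T@c["t"]
    d=R.T@np.linalg.solve(c["mtx"],[uv[0],uv[1],1]);return o,d/np.linalg.norm(d)
def onz(n,uv,z):
    o,d=ray(n,uv);return o+d*(z-o[2])/d[2]
def tri(a,b):
    (o1,d1),(o2,d2)=ray("scene",a),ray("top",b)
    s=np.linalg.lstsq(np.c_[d1,-d2],o2-o1,rcond=None)[0]
    p,q=o1+s[0]*d1,o2+s[1]*d2;return (p+q)/2,np.linalg.norm(p-q)
def blobs(p,lo,hi,box=None,amin=20):
    h=cv2.cvtColor(p,cv2.COLOR_RGB2HSV);m=cv2.inRange(h,lo,hi)
    if box:
        k=np.zeros_like(m);x0,y0,x1,y1=box;k[y0:y1,x0:x1]=255;m&=k
    cs,_=cv2.findContours(m,cv2.RETR_EXTERNAL,cv2.CHAIN_APPROX_NONE)
    return sorted([c for c in cs if cv2.contourArea(c)>amin],key=cv2.contourArea,reverse=True)
E
python3 - <<'E'
from h import *
P={n:np.load(f"pics/{n}0.npz")["p"] for n in("scene","top")}
O=((5,140,120),(20,255,255));B=((105,130,40),(125,255,255));Rd=((0,150,90),(4,255,255))
bx={"scene":(200,220,450,360),"top":(250,185,420,270)}
for n in P:
  for k,c in(("or",O),("blue",B),("red",Rd)):
    for b in blobs(P[n],*c,box=bx[n],amin=15)[:2]:
        M=cv2.moments(b);r=cv2.minAreaRect(b)
        print(n,k,cv2.contourArea(b),round(M["m10"]/M["m00"],1),round(M["m01"]/M["m00"],1),np.round(r[0],1),np.round(r[1],1),round(r[2],1),np.round(cv2.boxPoints(r),1).tolist())
t=cv2.resize(P["top"][180:270,240:420],None,fx=4.2,fy=4.2,interpolation=2)[:,:,::-1]
s=cv2.resize(P["scene"][240:350,200:440],(756,346))[:,:,::-1]
s=cv2.resize(P["scene"][250:310,300:440],(756,220),interpolation=2)[:,:,::-1] if 0 else cv2.resize(P["scene"][245:345,300:440],(300,214))[:,:,::-1]
s=cv2.copyMakeBorder(s,0,0,0,456,cv2.BORDER_CONSTANT)
cv2.imwrite("pics/crop1.png",np.vstack([t,s]))
E
```

```text
scene or 36.5 397.7 262.9 [397.7 262.9] [14.7  3.4] 51.3 [[391.79998779296875, 258.20001220703125], [394.3999938964844, 256.0], [403.6000061035156, 267.5], [400.8999938964844, 269.70001220703125]]
scene blue 1758.5 246.3 304.8 [251.7 301.8] [34.  69.9] 76.0 [[213.6999969482422, 293.79998779296875], [281.5, 276.8999938964844], [289.70001220703125, 309.79998779296875], [221.89999389648438, 326.79998779296875]]
scene red 30.0 336.4 270.4 [336.  270.5] [5. 8.] 90.0 [[332.0, 268.0], [340.0, 268.0], [340.0, 273.0], [332.0, 273.0]]
top or 40.0 273.0 228.7 [273.1 229. ] [ 3.8 14.4] 7.1 [[270.29998779296875, 235.89999389648438], [272.0, 221.60000610351562], [275.8999938964844, 222.10000610351562], [274.1000061035156, 236.39999389648438]]
top blue 1954.5 376.2 239.3 [376.2 239.8] [59.3 35.7] 5.1 [[345.1000061035156, 255.0], [348.20001220703125, 219.39999389648438], [407.29998779296875, 224.6999969482422], [404.20001220703125, 260.20001220703125]]
top red 28.0 337.8 196.8 [338. 197.] [6. 6.] 90.0 [[335.0, 194.0], [341.0, 194.0], [341.0, 200.0], [335.0, 200.0]]
```

View pics/crop1.png

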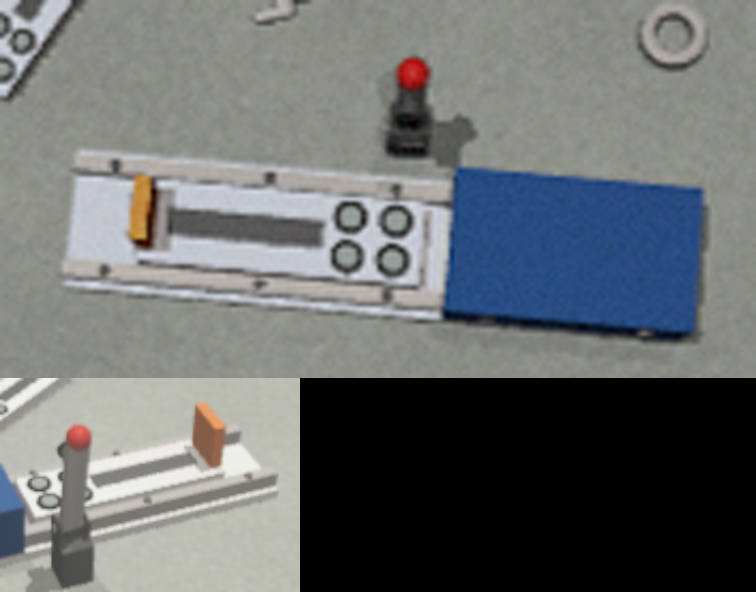

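The crop confirms it: the carrier on the track spans crop (135,215) to (424,245), with four rings and its nose just outside the hood. The clamp stands upright. Next I'll compute the frame.

```bash
python3 - <<'E'
from h import *
c=[onz("top",p,66)for p in([345.1,255],[348.2,219.4],[407.3,224.7],[404.2,260.2])]
print(np.round(c,1).tolist())
print("len",np.linalg.norm(c[2]-c[1]),np.linalg.norm(c[1]-c[0]))
x=((c[2]-c[1])+(c[3]-c[0]));x/=np.linalg.norm(x);y=np.array([-x[1],x[0],0]);
m=(c[0]+c[1]+c[2]+c[3])/4-85*x;m[2]=0
print("x",x,"yaw",np.arctan2(x[1],x[0]),"origin",m)
# rail line ends from top crop (far rail outer edge): 
for uvs in(([74,152],[455,183]),([64,285],[445,318])):
    a,b=[onz("top",(240+u/4.2,180+v/4.2),z) for (u,v),z in zip(uvs,(26 if uvs[0][1]<200 else 10,)*2)]
    d=(b-a)/np.linalg.norm(b-a);print("rail yaw",np.arctan2(d[1],d[0]),a.round(1))
    for q in(a,b):print("  in track",[(q-m)@x,(q-m)@y])
for nm,s,t in(("ball",(336.4,270.4),(338,197)),("tabtop",(397.7,262.9),(273,228.7)),("hoodfar-corner",(300+80/2.14*0+0,0),None)):
    if t is None:break
    p,e=tri(s,t);print(nm,p.round(1),e.round(1),"track",((p-m)@x).round(1),((p-m)@y).round(1))
n=onz("top",(240+424/4.2,180+247/4.2),32);print("nose",n,(n-m)@x,(n-m)@y)
q=onz("top",(272,229),82);print("tab top mid",q,(q-m)@x,(q-m)@y)
E
```

```text
[[491.9, -36.8, 66.0], [595.4, -47.7, 66.0], [577.3, -217.4, 66.0], [474.6, -204.7, 66.0]]
len 170.65132373958127 104.06212182024925
x [-0.10410416 -0.9945664   0.        ] yaw -1.6750894496416517 origin [543.65977846 -42.12907624   0.        ]
rail yaw -1.6683232862564288 [617.3 220.7  26. ]
  in track [np.float64(-269.08425162011815), np.float64(45.919729921770724)]
  in track [np.float64(2.6033589372733283), np.float64(47.75804073784405)]
rail yaw -1.671771219506356 [524.2 229.6  10. ]
  in track [np.float64(-268.2427117862825), np.float64(-47.69232166148953)]
  in track [np.float64(4.157598557668682), np.float64(-46.788431425366504)]
ball [637.3 -15.5 166.6] 3.2 track -36.2 90.4
tabtop [569.4 169.2  79.9] 2.5 track -212.9 3.6
nose [544.37219543 -26.77181305  32.        ] -15.34798353800692 -0.8902089847254652
tab top mid [567.50640248 170.71097928  82.        ] -214.16610054341257 1.559516108517186
```

```bash
cat >> h.py <<'E'
yaw=-1.673; X=np.array([np.cos(yaw),np.sin(yaw),0]); Y=np.array([-X[1],X[0],0]); O=np.array([543.7,-42.1,0])
Z=np.array([0,0,-1.]); TIP=25
def W(x,y,ztip): return O+x*X+y*Y+np.array([0,0,ztip+TIP])
def rot(s): return np.c_[np.cross(s*Y,Z),s*Y,Z]
def st():
    s=sensors.read_state();p=s["eef_pos"]-O;F=np.array(s["force"])
    print("t%.2f track %.1f %.1f tip %.1f F %.1f %.1f %.1f"%(s["t"],p@X,p@Y,p[2]-TIP,F@X,F@Y,F[2]),flush=True);return F@X
E
python3 - <<'E'
from h import *
for s in(1,-1):
    print(s,[np.round(ctrl.solve_ik(p,rot(s)),2) for p in(W(-245,0,150),W(-90,0,42),W(-35,120,150),W(-35,-33,66))])
q=sensors.read_state()["q"]
s=min((1,-1),key=lambda s:np.abs(ctrl.solve_ik(W(-245,0,150),rot(s))-q).max())
print(s)
ctrl.gripper_to(0,60);print(ctrl.tcp_to_tips,sensors.read_state()["grip_width"])
ctrl.move_ptp(W(-247,0,130),rot(s));st()
ctrl.move_l(W(-247,0,42));st()
print(ctrl.move_l(W(-205,0,42),vel=25,threshold=2.0));st()
p,d=optics.grab_frame("scene");cv2.imwrite("pics/s1.png",cv2.resize(p[200:360,280:480],(800,600),interpolation=2)[:,:,::-1])
E
```

```text
1 [array([ 0.2 ,  0.34,  1.55, -0.  ,  1.25,  0.3 ]), array([-0.07,  0.39,  1.74, -0.  ,  1.01,  0.03]), array([-0.16,  0.47,  1.37, -0.  ,  1.3 , -0.06]), array([-0.18,  0.28,  1.83, -0.  ,  1.03, -0.07])]Traceback (most recent call last):
  File "<stdin>", line 3, in <module>
    return _wrapfunc(a, 'round', decimals=decimals, out=out)
    return _wrapit(obj, method, *args, **kwds)
    result = getattr(arr, method)(*args, **kwds)
TypeError: unsupported operand type(s) for *: 'NoneType' and 'float'
```

s=1 is well within the joint ranges, so I'll use it.

```bash
python3 - <<'E'
from h import *
ctrl.gripper_to(0,60);print(ctrl.tcp_to_tips,sensors.read_state()["grip_width"])
ctrl.move_ptp(W(-247,0,130),rot(1));st()
ctrl.move_l(W(-247,0,42));st()
print(ctrl.move_l(W(-205,0,42),vel=25,threshold=2.0));st()
p,d=optics.grab_frame("scene");cv2.imwrite("pics/s1.png",cv2.resize(p[200:350,280:480],(800,600),interpolation=2)[:,:,::-1])
E
```

```text
25.0 -0.02415049893056832
t2.62 track -248.1 -0.4 tip 130.3 F 0.0 0.1 -1.4
t3.36 track -247.5 0.6 tip 42.7 F 0.6 1.6 1.0
True
t4.21 track -229.7 -0.5 tip 41.4 F 0.6 0.3 0.8
```

View pics/s1.png

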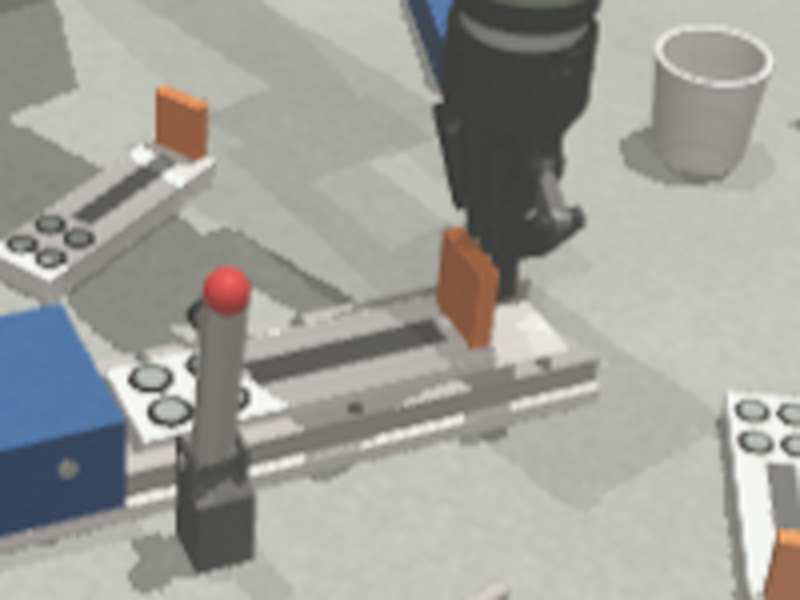

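The fingers stand just behind the tab at (480,290), ready to push. Now I'll advance in guarded steps to learn the sliding friction.

```bash
python3 - <<'E'
from h import *
for x in(-220,-205,-190,-182):
    r=ctrl.move_l(W(x,0,42),vel=35,threshold=10);print(r);f=st()
    if r:break
E
```

```text
False
t4.70 track -219.5 0.1 tip 42.0 F -0.1 -0.6 -0.2
False
t5.28 track -204.3 0.0 tip 42.0 F 0.1 -0.1 -0.7
False
t5.85 track -189.3 0.0 tip 42.0 F 0.1 0.3 1.0
False
t6.22 track -181.4 -0.0 tip 42.0 F 0.6 0.3 0.2
```

```bash
python3 - <<'E'
from h import *
print(ctrl.move_l(W(-88,0,42),vel=15,threshold=8));st()
print(ctrl.move_l(W(-83,0,42),vel=8,threshold=8) if 0 else "");ctrl.hold(.2);st()
p,d=optics.grab_frame("top");cv2.imwrite("pics/t2.png",cv2.resize(p[180:270,240:420],(800,400),interpolation=2)[:,:,::-1])
for b in blobs(p,(5,140,120),(20,255,255),box=(250,185,420,270),amin=5):
    M=cv2.moments(b);q=onz("top",(M["m10"]/M["m00"],M["m01"]/M["m00"]),82);print("tab",(q-O)@X,(q-O)@Y)
E
```

```text
True
t11.08 track -97.9 -0.1 tip 41.8 F 0.2 -0.1 -0.3

t11.28 track -98.1 -1.0 tip 41.0 F 1.1 -0.8 0.1
```

View pics/t2.png

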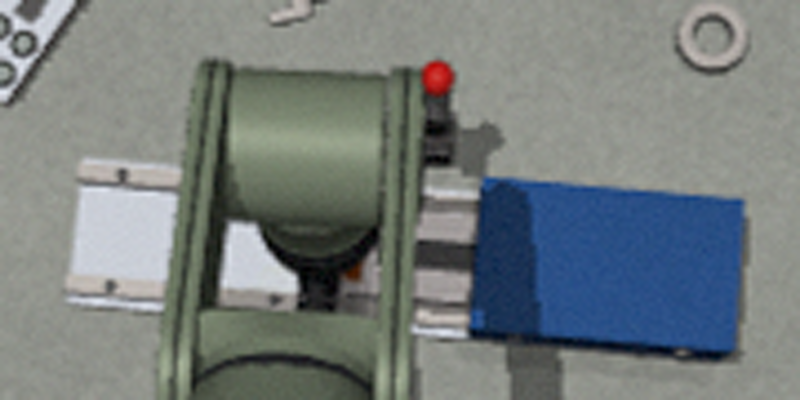

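The arm hides most of it, but the tab shows at (352,270) and the carrier is under the hood. It halted with the nose about 113 mm in. I'll check with a second gentle push that this is the stop.

```bash
python3 - <<'E'
from h import *
ctrl.move_l(W(-99,0,42),vel=15);st()
print(ctrl.move_l(W(-92,0,42),vel=10,threshold=9));st();
ctrl.hold(.1);st()
E
```

```text
t11.58 track -99.0 0.1 tip 42.0 F -0.0 0.8 0.3
True
t12.01 track -98.0 -0.2 tip 41.8 F -1.7 -0.7 1.6
t12.11 track -98.0 -0.6 tip 41.4 F -1.0 0.1 0.9
```

It stops at the same place again, so the carrier is on the stop. Next I'll back off and swing the clamp.

```bash
python3 - <<'E'
from h import *
ctrl.move_l(W(-118,0,42),vel=80)
ctrl.move_l(W(-118,0,200),vel=200)
ctrl.move_l(W(-35,130,200),vel=200)
ctrl.move_l(W(-35,130,152),vel=150);st()
def ball(th): return 75-108*np.sin(th),55+108*np.cos(th)
for th in(-.1,.15,.35,.55,.75):
    y,z=ball(th);r=ctrl.move_l(W(-35,y+24,z-8),vel=80,threshold=20);st()
    if r:print("stopped");break
p,d=optics.grab_frame("scene");cv2.imwrite("pics/s3.png",cv2.resize(p[180:360,240:480],(800,600),interpolation=2)[:,:,::-1])
E
```

```text
t14.84 track -35.6 129.3 tip 151.7 F 0.3 0.4 0.1
t15.25 track -35.0 110.3 tip 156.0 F 0.2 -0.7 0.2
t15.73 track -35.0 82.9 tip 153.8 F 0.4 0.2 0.6
t16.15 track -35.1 61.4 tip 147.7 F -0.0 0.4 0.1
t16.57 track -35.0 42.3 tip 138.7 F 0.8 -0.2 0.7
t16.98 track -35.1 25.0 tip 125.7 F 0.8 0.2 -0.5
```

View pics/s3.png

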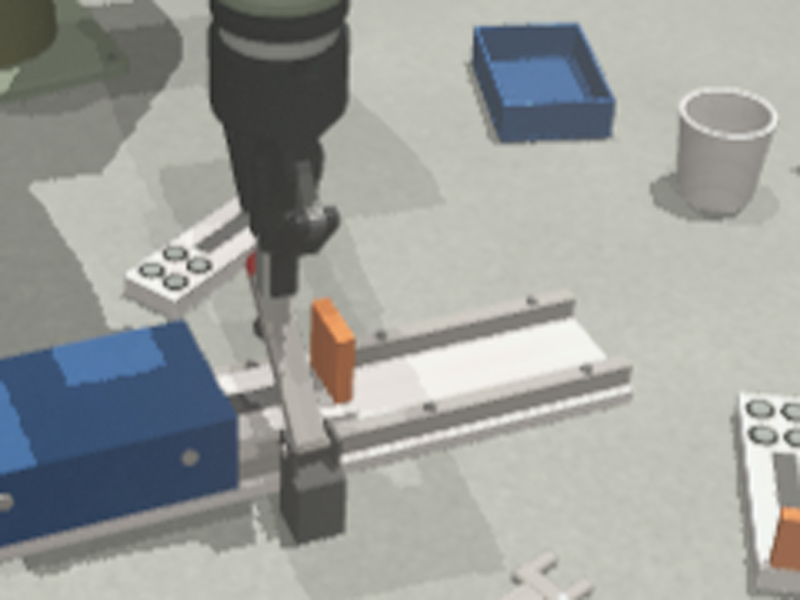

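The fingers are swinging the arm; the red ball shows at (252,263), with the arm tilted about 0.8 rad. Now I'll go over the ball and press it down.

```bash
python3 - <<'E'
from h import *
ctrl.move_l(W(-35,30,165),vel=150)
def ball(th): return 75-108*np.sin(th),55+108*np.cos(th)
y,z=ball(.85);ctrl.move_l(W(-35,y-3,165),vel=150);st()
for th in(.9,1.05,1.2,1.35,1.45):
    y,z=ball(th);r=ctrl.move_l(W(-35,y,z+11),vel=70,threshold=25);st()
    if r:print("stopped");break
else:
    y,z=ball(1.57);print(ctrl.move_l(W(-35,y,z+3),vel=15,threshold=20));st()
    ctrl.hold(.2);st()
E
```

```text
t17.85 track -35.0 -9.6 tip 164.1 F 0.1 -0.2 0.8
t18.46 track -35.0 -15.3 tip 130.3 F 1.4 -12.3 7.3
t18.84 track -35.1 -25.3 tip 116.2 F 1.5 -12.3 5.5
t19.23 track -35.1 -33.1 tip 100.8 F 1.5 -12.3 2.2
t19.61 track -35.3 -37.5 tip 85.3 F -0.4 -8.1 4.4
t19.92 track -35.4 -37.9 tip 75.1 F -1.1 -4.0 2.8
True
t20.91 track -34.9 -32.8 tip 65.6 F 0.7 -2.4 8.1
t21.11 track -34.9 -32.8 tip 65.6 F -0.2 -2.2 7.1
```

```bash
python3 - <<'E'
from h import *
ctrl.move_l(W(-35,-33,200),vel=200);st()
ctrl.move_l(W(-250,-20,200),vel=250)
a,_=optics.grab_frame("scene");b,_=optics.grab_frame("top")
cv2.imwrite("pics/f.png",np.vstack([cv2.resize(a[200:350,240:440],(560,420),interpolation=2),cv2.copyMakeBorder(cv2.resize(b[190:265,330:330+75],(180,180),interpolation=2) if 0 else cv2.resize(b[200:270,260:420],(400,175),interpolation=2),0,0,0,160,cv2.BORDER_CONSTANT)])[:,:,::-1])
def cen(p,lo,hi,box):
    M=cv2.moments(blobs(p,lo,hi,box,8)[0]);return M["m10"]/M["m00"],M["m01"]/M["m00"]
for nm,lo,hi in(("ball",(0,150,90),(4,255,255)),("tab",(5,140,120),(20,255,255))):
    try:
        u=cen(a,lo,hi,(240,220,420,345));v=cen(b,lo,hi,(255,190,420,270));p,e=tri(u,v);print(nm,u,v,[((p-O)@X).round(1),((p-O)@Y).round(1),p[2].round(1)],e)
    except Exception as ex:print(nm,ex)
q=onz("top",v,82);print("tab top",(q-O)@X,(q-O)@Y)
E
```

```text
t21.93 track -35.1 -33.9 tip 198.5 F 0.4 -0.3 -0.3
ball (313.0, 278.06060606060606) (333.34027777777777, 247.27777777777774) [np.float64(-36.3), np.float64(-31.7), np.float64(59.9)] 1.7918542520572402
tab (340.70716510903424, 282.83644859813086) (319.3203463203463, 232.56277056277054) [np.float64(-81.3), np.float64(7.3), np.float64(64.1)] 4.0466997018117095
tab top -78.72889944622135 3.5184779647897906
```

View pics/f.png

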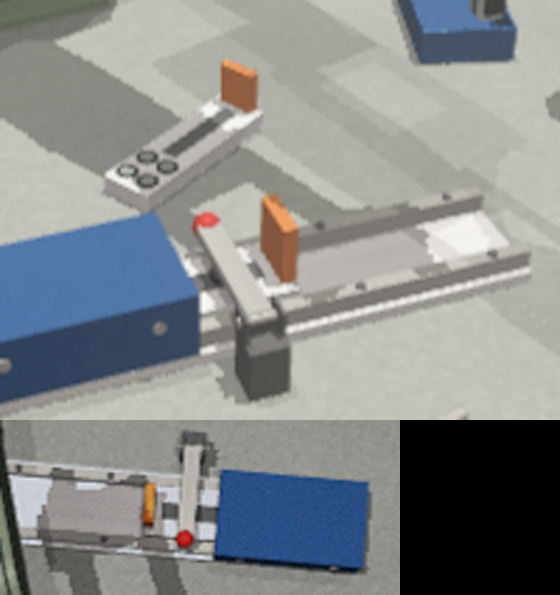

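The clamp arm lies level across the carrier, with the ball at (207,222) and the tab at (280,240). Two last touch checks: tap the tab to see the carrier hasn't backed off, and press the clamp once more to confirm it's seated.

```bash
python3 - <<'E'
from h import *
ctrl.move_l(W(-118,0,150),vel=250);ctrl.move_l(W(-118,0,42),vel=150);ctrl.move_l(W(-102,0,42),vel=60)
ctrl.hold(.2)
print(ctrl.move_l(W(-96,0,42),vel=6,threshold=6));st()
ctrl.move_l(W(-118,0,42),vel=80);ctrl.move_l(W(-118,0,150),vel=200)
ctrl.move_l(W(-35,-33,110),vel=200);ctrl.move_l(W(-35,-33,72),vel=100);ctrl.hold(.2)
print(ctrl.move_l(W(-35,-33,58),vel=12,threshold=25));st()
ctrl.move_l(W(-35,-33,180),vel=150);ctrl.move_l(W(-150,-20,200),vel=200);ctrl.hold(.3);st()
E
```

```text
True
t26.06 track -98.0 -0.4 tip 41.6 F -1.0 0.1 0.4
True
t29.31 track -35.0 -32.8 tip 65.6 F -0.4 -2.8 7.2
t31.26 track -149.1 -20.0 tip 199.8 F -0.1 0.4 0.6
```

Both checks agree: the tab contact is still at -98.0 and the clamp is seated at 65.6. I'm handing the job in.

```bash
python3 -c "
from h import *
print(ctrl.finish_job())"
```

```text
the job is handed in; nothing more can be done
None
```

I handed the job in at about 31 s: the carrier is against the hidden stop, the clamp is pressed down level on it, and repeat touches on both found neither had moved.

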